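# Stop the desk drawer unit from rocking

## Robot

A 7-joint arm with a two-finger parallel gripper is mounted at the origin on the work surface. World frame = base frame: x ahead of the robot, y to its left, z up, the work surface at z = 0. Lengths are in m, angles in rad, forces in N, time in s.
With the tool pointing down it reaches from about 0.425 to 0.875 m from the base axis. Payload 8.4 kg.
Tool frame: the origin (TCP) lies midway between the tips of the shut fingers; the grasp point (between the pads) lies 19 mm behind it; z points along the fingers, y is the direction in which the jaws open and shut (so a half turn about z gives the same grasp; the last joint's range is limited). The gripper opens to 85 mm and grips with 20 to 120 N. Pads are 22 mm wide; open, the fingers measure 114 mm over their backs; the gripper's body (76 mm by 85 mm) begins 54 mm behind the grasp point. The pads swing forward as they close: fully open they stand 13 mm farther back than shut.
Start: joints at [-1.341, 0.333, 0.04, 1.465, -0.013, 1.343, -0.059], TCP at [0.21, 0.615, 0.231] pointing down, gripper open.
Joint ranges: [-2.58, 2.58], [-0.38, 2.09], [-1.3, 1.39], [0.25, 2.4], [-1.5, 4.64], [0.08, 2.09], [-2.65, 2.65]. Speed limits (rad/s): [2.22, 2.22, 2.79, 2.79, 3.14, 3.14, 3.14].

## Interface

Orientations are given as a unit quaternion [w, x, y, z].
In Python, from workcell import telemetry, vision, env gives the robot as it stands.
- The arm moves only by the tool jog_arm, never from a script. Its argument "series" is a list of rows, each an object with "offset": the shift along the tool's x, y, z in mm, a list of three; "twist": the turn about the tool's z in degrees. In form: [{"offset": [x, y, z], "twist": twist}, ...]. A call has exactly 10 rows; each row is the pose to reach, as a shift and turn from the pose measured when the call began, along the tool's axes at that moment; what a row does not reach only later rows make up. A row lasts 1/12 s, in which the tool goes at most 41.7 mm and 7.16 degrees, less where a joint would pass 70% of its speed; a pose out of reach is approached as far as the arm can. A call with a gripper value outside its range is refused whole. "jaw" is the opening, from 0 (shut) to 1 (fully open), set as the call begins (left out, the last holds). The fingers move at their own pace and stop on an object; the grip force is fixed at half the most. Time passes only in rows, so rows that repeat a pose let the fingers close, or fill a call up. It gives the time, the measured TCP pose, the force and the opening at its end, in the units of the state.
- telemetry.get_obs(): the state, without advancing time (a new reading comes with each control period).
- vision.read_camera(name): name is "scene" or "top" or "wrist"; returns the picture (400x640x3 uint8, blue, green, red); there is no depth.
- vision.get_calibration(name): a dict with "camera_matrix" (3x3 intrinsics, pixels), "pose" (4x4, takes a point from camera to world coordinates). Camera axes: x right, y down, z forward; pixel columns grow to the right and rows downward; lengths in m; the calibration is good to about 2 mm. A picture is of the moment at which its call begins: read the wrist's pose just before it. get_calibration takes no time and is no camera call; for the wrist camera it gives the pose at the moment of the call.
- env.close_job(): hands the job in, once; it reports no verdict.
The state is a dict: "time": time; "joints": joint angles; "qvel": joint speeds; "tau": joint torques, N m; "ee_pos": TCP position; "tool_rot": TCP orientation; "contact_force": force on the tool from outside, world axes, zero at the start; "moment": the same for the moment, N m; "gripper_width": finger opening in m.
Only numpy, scipy, OpenCV 4.12 (cv2) and the standard library are available. Lean on these libraries where they do the work, as an engineer would, in place of code of your own. Each camera call takes 0.05 s, during which the arm holds its last target.

## Task

The small drawer unit on the reception desk rocks because its back right foot, on the far side from the drawers, is too short. With the fingers, push the door wedge along the desk, thin end first, under that foot until the unit stops rocking; then press down firmly on the top right above that foot to check that it stands still, pushing the wedge further and pressing again if it still gives, and finally take the hand away. Leave the unit level and standing where it is, pick nothing up, and leave the other things on the desk alone.

Things in the scene. Friction and masses are not known exactly. Their poses are not given: they have to be found in the camera images.
- cabinet: Grey loose drawer unit, 200 (x) x 250 (y) x 100 mm high with feet, 1.8 kg. Origin: centre of its footprint at desk height; x to its back, y to its left; white drawer fronts face -x. Four feet, 18 mm across, 22 high, at x = +-82, y = +-107 mm. The foot at x = +82, y = -107 is 6 to 10 mm too short (varies) and hangs clear: press down over it and the unit tips until the foot lands (1 to 2 N free, up to 10 N under a tip that grips the top); let go, it tips back level.
- foot_spot (a point): Point of the drawer unit on the axis of the short foot, level with the undersides of the other three feet (desk height while it stands level). The short foot's own underside is 6 to 10 mm above this point; the unit's floor is 22 mm above it. Axes as the unit's.
- corner_top (a point): Point on the flat bare top of the drawer unit straight above the short foot, 100 mm above the desk when level, 18 mm in from the back and right sides. Press within 40 mm of it, with about 10 N for half a second. If the wedge is not far enough in, the top sinks here and shifts sideways, by several mm, as far as the gap left under the foot; if it is, by under 1 mm.
- wedge: Black rubber door wedge, loose, 130 long, 46 mm wide, 90 g; slopes evenly from 2 mm high at the thin end to 21.5 mm at the thick end. Origin: centre of its underside; x along it to the thin end. Lies right of the unit, thin end pointing (unit's +y) at the short foot within 0.15 rad and 10 mm, 20 to 55 mm from the unit's side. Push: about 1 N sliding free, rising steeply once the slope meets the foot.
- wedge_tip (a point): Middle of the wedge's thin edge, at desk height (wedge x = +65 mm). The slope meets the outer rim of the foot (9 mm from its axis), so the thin edge ends about 18 to 45 mm past the foot's axis. Pushed on harder, the wedge lifts or shoves the unit.
- wedge_back (a point): Middle of the wedge's upright thick end face, 11 mm above the desk (wedge x = -65 mm); this face, 46 mm wide and 21.5 mm high, is the one to push on.
- stapler: Black stapler, 135 x 34 x 52 mm, long along its x; right of the unit, on the robot's side of the wedge. Origin under its centre. Bystander.
- stamp: Wooden rubber-stamp, 44 mm across, 76 mm high, right of the unit, on the robot's side of the wedge. Origin under its centre. Bystander.
- gluestick: White glue stick standing upright, 26 mm across, 95 mm high, right of the unit, beyond the wedge. Origin under its centre. Bystander.
- notes: Block of note paper, 76 x 76 x 30 mm, behind the unit. Origin under its centre. Bystander.
- marker: Grey marker with a black cap, lying, 130 x 17 x 17 mm, long along its x; lies beyond the wedge. Origin under its centre. Bystander.
- punch: Hole punch, 100 x 110 x 64 mm, left of the unit. Origin under its centre. Bystander.

How it is judged:
On the way, in this order (a step that is already met when the one before it is completed fails the run):
1. the thin end of the wedge is under the short foot (x of foot_spot in the frame of wedge between -0.02 and 0.06 m and y of foot_spot in the frame of wedge between -0.022 and 0.022 m), for 0.1 s.
2. the drawer unit is pressed down firmly over the short foot and stands on the wedge without rocking (all of step 1 and contact force between the fingers and cabinet above 6 N and contact force between wedge and cabinet above 2 N and horizontal distance between the grasp point and corner_top below 0.05 m and angle between cabinet's own z axis and vertical below 0.014 rad), for 0.3 s.
At the end, for the whole second after the job is handed in: Wedge flat on the desk, foot axis over it (thin edge to 20 mm past its middle, within 22 mm of its centre line); unit pressed over that foot with over 6 N for 0.3 s, the wedge bearing over 2 N, without tilting over 0.014 rad; now level within 0.014 rad, at rest, within 30 mm of its start (all of step 1 and angle between cabinet's own z axis and vertical below 0.014 rad and distance of cabinet from where it was at the start of the episode below 0.03 m and height (world z) of wedge below 0.006 m and angle between wedge's own z axis and vertical below 0.06 rad and linear speed of each of cabinet, wedge below 0.01 m/s); the robot touches nothing.
It fails at once if the wedge is picked up (height (world z) of wedge above 0.015 m).
It fails at once if the drawer unit is picked up (height (world z) of cabinet above 0.02 m).
It fails at once if the drawer unit is shoved away (distance of cabinet from where it was at the start of the episode above 0.05 m).
It fails at once if another thing on the desk is moved or knocked over (distance of any of stapler, stamp, gluestick, notes, marker, punch from where it was at the start of the episode above 0.025 m or angle between any of stapler, stamp, gluestick, notes, marker, punch's own z axis and vertical above 0.35 rad).
It also fails if it takes over 56 s, if anything falls off the work surface, if the arm or the gripper's body presses on something with over 40 N, if the wrist force passes 120 N, or if a joint passes its speed limit or range.

## Working session

There is one attempt and no reset: what is moved stays moved. The work goes in short steps, Python scripts to look and compute and a tool call to move; the robot and the scene stay as the last step left them, time stands still between calls to the robot, and variables do not carry over. Pictures are saved under pics/ and viewed, and the job is handed in when it is done.

Besides the shell and the picture viewer there is one more tool, called by a JSON object that holds its "method" and its "body". jog_arm: Moves the arm, as the interface text tells. Its arguments: {"type":"object","properties":{"series":{"type":"array"},"jaw":{"type":"number"}},"required":["series"]}

```bash
mkdir -p pics; ls; python3 - <<'E'
from workcell import telemetry, vision, env
import cv2
o=telemetry.get_obs(); print(o)
for n in("scene","top"):
    cv2.imwrite(f"pics/{n}0.png",vision.read_camera(n)); c=vision.get_calibration(n); print(n,c)
E
```

```text
pics
{'time': 0.0, 'joints': array([-1.34120681,  0.33390778,  0.03986885,  1.46628928, -0.01342816,
        1.34330286, -0.05851042]), 'qvel': array([-0.0013726 , -0.0008286 , -0.00208637,  0.00076494, -0.00061621,
        0.00042954, -0.00069332]), 'tau': array([-5.47899144e-04, -6.58555698e+01,  1.36503942e+00, -4.05569243e+01,
        1.67143968e-02,  1.24450150e-02,  3.76862147e-06]), 'ee_pos': array([0.20974834, 0.61473503, 0.2304144 ]), 'tool_rot': array([-9.35798367e-05,  1.63669816e-01,  9.86514834e-01, -8.15319139e-04]), 'contact_force': array([-0.33694734, -0.24295233, -0.48790847]), 'moment': array([-0.04652711, -0.0500506 , -0.01837645]), 'gripper_width': 0.08537649903996822}
scene {'camera_matrix': array([[397.15772199,   0.        , 313.37848143],
       [  0.        , 397.15772199, 195.38793236],
       [  0.        ,   0.        ,   1.        ]]), 'pose': array([[ 0.33197362,  0.77287894, -0.54078799,  1.08930982],
       [ 0.94328705, -0.27306444,  0.1887998 ,  0.00500726],
       [-0.00175058, -0.57279486, -0.81969688,  0.8481451 ],
       [ 0.        ,  0.        ,  0.        ,  1.        ]])}
top {'camera_matrix': array([[374.55682468,   0.        , 317.99030133],
       [  0.        , 374.55682468, 197.87434997],
       [  0.        ,   0.        ,   1.        ]]), 'pose': array([[ 0.02464931, -0.98708432,  0.15829388,  0.46755612],
       [-0.99969237, -0.02390241,  0.0066208 ,  0.18327636],
       [-0.00275168, -0.15840839, -0.98736985,  0.88347738],
       [ 0.        ,  0.        ,  0.        ,  1.        ]])}
```

View pics/scene0.png

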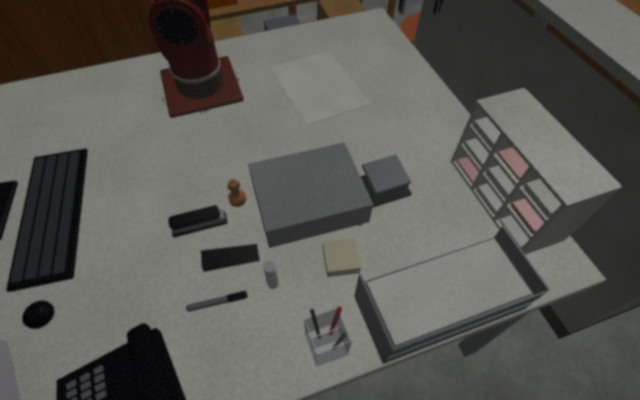

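View pics/top0.png

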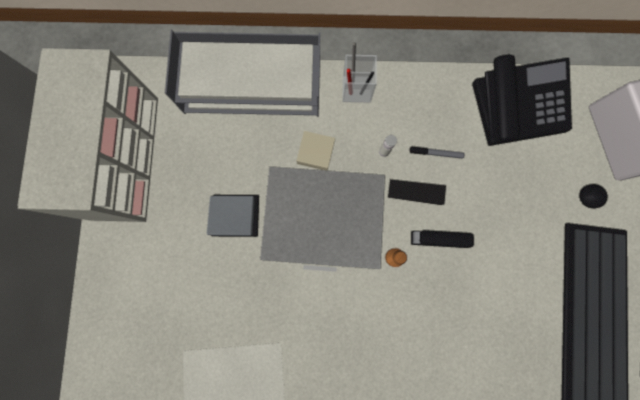

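```bash
cat > h.py <<'E'
import numpy as np, cv2
from workcell import telemetry, vision, env
def proj(n,P):
    c=vision.get_calibration(n);T=np.linalg.inv(c["pose"]);P=np.atleast_2d(P)
    q=P@T[:3,:3].T+T[:3,3];u=q@c["camera_matrix"].T;return u[:,:2]/u[:,2:]
def back(n,uv,z,c=None):
    c=c or vision.get_calibration(n);uv=np.atleast_2d(np.array(uv,float))
    d=np.c_[uv,np.ones(len(uv))]@np.linalg.inv(c["camera_matrix"]).T@c["pose"][:3,:3].T
    o=c["pose"][:3,3];z=np.broadcast_to(z,len(uv));s=(z-o[2])/d[:,2];return o+s[:,None]*d
def crop(src,dst,x0,y0,x1,y1,k):
    im=cv2.imread(src)[y0:y1,x0:x1];cv2.imwrite(dst,cv2.resize(im,None,fx=k,fy=k,interpolation=cv2.INTER_CUBIC))
E
python3 - <<'E'
from h import *
crop("pics/top0.png","pics/topc.png",255,125,485,275,3.4)
crop("pics/scene0.png","pics/scenec.png",160,140,420,320,3)
print(proj("scene",[[0,0,0]]))
E
```

```text
[[200.46629729  85.61265668]]
```

View pics/topc.png

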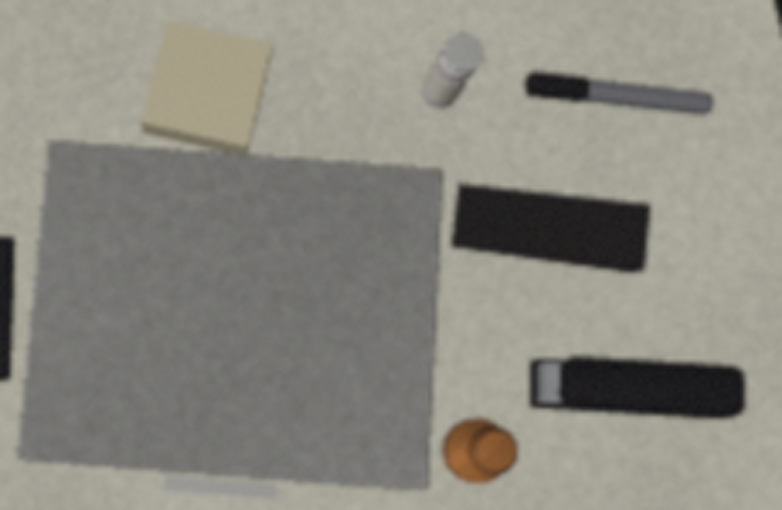

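View pics/scenec.png

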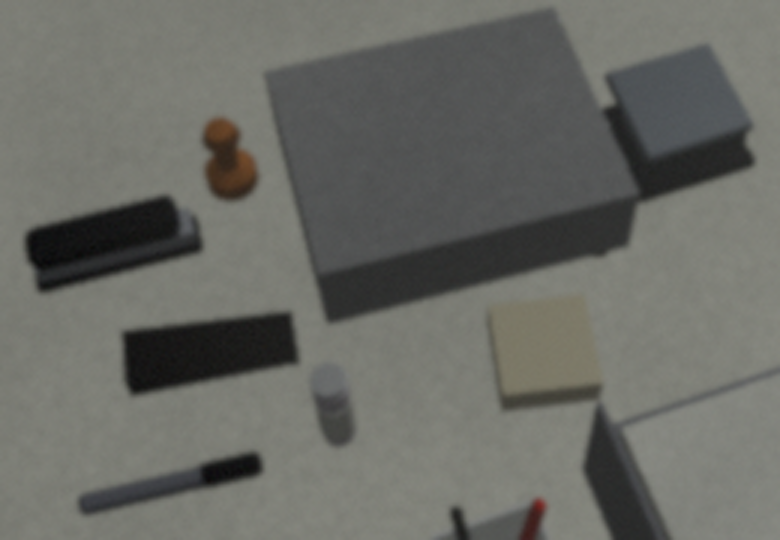

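```bash
python3 - <<'E'
from h import *
def T(l): return (np.array(l,float)+.5)/3.4-.5+[255,125]
def S(l): return (np.array(l,float)+.5)/3-.5+[160,140]
def pose(P,Q):
    P=P[:,:2];a=P-P.mean(0);b=Q-Q.mean(0)
    th=np.arctan2((a[:,0]*b[:,1]-a[:,1]*b[:,0]).sum(),(a*b).sum());R=np.array([[np.cos(th),-np.sin(th)],[np.sin(th),np.cos(th)]])
    t=Q.mean(0)-R@P.mean(0); return t,th,R,np.linalg.norm((P@R.T+t-Q),axis=1)
L=np.array([[.1,.125],[.1,-.125],[-.1,-.125],[-.1,.125]])
for n,c in(("top",T([(48,141),(442,170),(428,488),(19,459)])),("scene",S([(635,197),(320,275),(266,72),(553,9)]))):
    t,th,R,e=pose(L,back(n,c,.1)[:,:2]);print(n,"cab",t,th,e); foot=t+R@[.082,-.107];print("foot",foot,"yaxis",R[:,1])
W=np.array([[.065,.023],[.065,-.023],[-.065,-.023],[-.065,.023]])
# wedge x to +y world; wedge +y -> world -x (toward robot)
for n,c in(("top",T([(453,245),(460,184),(649,204),(643,266)])),("scene",S([(292,314),(298,361),(131,391),(123,334)]))):
    z=[.002,.002,.0215,.0215] if n=="top" else [.002,.002,0,.0215]
    t,th,R,e=pose(W,back(n,c,z)[:,:2]);print(n,"wedge",t,th,e,"tip",t+R@[.065,0],"back",t-R@[.065,0],"foot in wedge",R.T@(foot-t))
for nm,n,p,z in(("stapler","top",[(531,383),(744,390)],.03),("stamp","top",[(477,452)],0.01),("glue","top",[(440,95)],.0),("marker","top",[(528,84),(712,102)],.008),("notes","top",[(142,130),(248,152),(270,43)],.03)):
    print(nm,back(n,T(p),z)[:,:2].round(3).tolist())
E
```

```text
top cab [0.55442142 0.17604461] -0.046879604969351354 [0.00054969 0.00171876 0.00138758 0.00127514]
foot [0.63131705 0.06531944] yaxis [0.04686244 0.99890135]
scene cab [0.5596071  0.17634315] -0.05663489949783804 [0.00410107 0.00421751 0.00249886 0.00251405]
foot [0.63541894 0.06487313] yaxis [0.05660463 0.99839667]
top wedge [ 0.63015867 -0.04296712] 1.4527531050727411 [0.00173933 0.00172316 0.00177763 0.00196791] tip [0.63781367 0.02158055] back [ 0.62250367 -0.10751478] foot in wedge [0.10770928 0.00747661]
scene wedge [ 0.63289295 -0.04166896] 1.4333674529213773 [0.00203952 0.00226666 0.00374808 0.0039501 ] tip [0.64179774 0.02271818] back [ 0.62398817 -0.10605611] foot in wedge [0.10588361 0.01209375]
stapler [[0.519, -0.024], [0.518, -0.165]]
stamp [[0.473, 0.009]]
glue [[0.725, 0.031]]
marker [[0.732, -0.03], [0.722, -0.16]]
notes [[0.686, 0.242], [0.672, 0.168], [0.751, 0.155]]
```

```bash
cat >> h.py <<'E'
from scipy.spatial.transform import Rotation as Rn
def rot(o):
    w,x,y,z=o["tool_rot"];return Rn.from_quat([x,y,z,w])
def info():
    o=telemetry.get_obs();R=rot(o).as_matrix();print("t",round(o["time"],2),"pos",o["ee_pos"].round(4),"xang",round(np.degrees(np.arctan2(R[1,0],R[0,0])),2),"tilt",np.degrees(np.arccos(-R[2,2])).round(2),"F",o["contact_force"].round(2),"w",round(o["gripper_width"],4),"j",o["joints"].round(2));return o,R
def to(p,ang):
    o,R=info();d=R.T@(np.array(p)-o["ee_pos"])*1000;a=np.degrees(np.arctan2(R[1,0],R[0,0]))
    print("offset",d.round(1),"twist",round(-((ang-a+180)%360-180),2))
E
python3 -c "
from h import *
to([.618,-.15,.23],83)"
```

```text
t 0.1 pos [0.2098 0.6148 0.2305] xang 161.16 tilt 0.08 F [-0.12  0.11  0.82] w 0.0852 j [-1.34  0.33  0.04  1.47 -0.01  1.34 -0.06]
offset [-633.3 -592.     1.4] twist 78.16
```

{"method": "jog_arm", "body": {"series": [{"offset": [-20,-19,0],"twist": 3},{"offset": [-46,-43,0],"twist": 6},{"offset": [-73,-68,0],"twist": 9},{"offset": [-100,-93,0],"twist": 12},{"offset": [-127,-118,0],"twist": 16},{"offset": [-154,-144,0],"twist": 19},{"offset": [-181,-169,0],"twist": 22},{"offset": [-208,-194,0],"twist": 26},{"offset": [-235,-220,0],"twist": 29},{"offset": [-262,-245,0],"twist": 32}], "jaw": 0.25}}

```text
time: 0.93
ee_pos: [0.379, 0.2963, 0.2307]
tool_rot: [-0.0, 0.43, 0.903, -0.001]
contact_force: [0.7, 0.4, -0.6]
gripper_width: 0.0212
```

```bash
python3 -c "
from h import *
to([.618,-.15,.23],83)"
```

```text
t 0.93 pos [0.379  0.2963 0.2307] xang 129.0 tilt 0.09 F [ 0.7   0.38 -0.57] w 0.0212 j [-1.05 -0.02  0.29  1.87  0.01  1.29 -0.08]
offset [-497.3  -95.2    1.2] twist 46.0
```

{"method": "jog_arm", "body": {"series": [{"offset": [-30,-6,0],"twist": 3},{"offset": [-60,-12,0],"twist": 6},{"offset": [-90,-17,0],"twist": 9},{"offset": [-120,-23,0],"twist": 12},{"offset": [-150,-29,0],"twist": 15},{"offset": [-180,-35,0],"twist": 18},{"offset": [-210,-40,0],"twist": 21},{"offset": [-240,-46,0],"twist": 24},{"offset": [-270,-52,0],"twist": 27},{"offset": [-300,-58,0],"twist": 30}]}}

```text
time: 1.77
ee_pos: [0.523, 0.0252, 0.2309]
tool_rot: [0.0, 0.65, 0.76, -0.001]
contact_force: [-0.0, 1.2, 0.4]
gripper_width: 0.0213
```

```bash
python3 -c "
from h import *
to([.618,-.15,.15],83)"
```

```text
t 1.77 pos [0.523  0.0252 0.2309] xang 98.86 tilt 0.09 F [-0.03  1.18  0.43] w 0.0213 j [-0.72  0.07  0.63  1.8  -0.04  1.29  0.07]
offset [-187.7   67.    81. ] twist 15.86
```

{"method": "jog_arm", "body": {"series": [{"offset": [-25,9,0],"twist": 2},{"offset": [-50,18,0],"twist": 4},{"offset": [-75,27,0],"twist": 6},{"offset": [-100,36,0],"twist": 9},{"offset": [-125,45,0],"twist": 11},{"offset": [-150,54,0],"twist": 13},{"offset": [-170,61,0],"twist": 15},{"offset": [-188,67,0],"twist": 16},{"offset": [-188,67,0],"twist": 16},{"offset": [-188,67,0],"twist": 16}]}}

```text
time: 2.6
ee_pos: [0.6178, -0.1512, 0.2304]
tool_rot: [0.0, 0.75, 0.661, -0.001]
contact_force: [-0.3, 0.8, -0.3]
gripper_width: 0.0212
```

```bash
python3 -c "
from h import *
to([.618,-.15,.05],83)
c=vision.get_calibration('wrist');im=vision.read_camera('wrist');cv2.imwrite('pics/w1.png',im);np.savez('w1.npz',K=c['camera_matrix'],P=c['pose']);print(c)
cv2.imwrite('pics/top1.png',vision.read_camera('top'))"
```

```text
t 2.6 pos [ 0.6178 -0.1512  0.2304] xang 82.76 tilt 0.17 F [-0.33  0.84 -0.35] w 0.0212 j [-0.41  0.37  0.76  1.53 -0.26  1.34  0.25]
offset [  1.6   0.4 180.4] twist -0.24
{'camera_matrix': array([[359.30130002,   0.        , 310.77963571],
       [  0.        , 359.30130002, 199.13949413],
       [  0.        ,   0.        ,   1.        ]]), 'pose': array([[ 9.92127364e-01, -1.19527305e-01, -3.73700078e-02,
         6.27279869e-01],
       [-1.25232121e-01, -9.48011070e-01, -2.92560981e-01,
        -7.61817041e-02],
       [-4.58155496e-04,  2.94937680e-01, -9.55516381e-01,
         3.72142025e-01],
       [ 0.00000000e+00,  0.00000000e+00,  0.00000000e+00,
         1.00000000e+00]])}
```

View pics/w1.png

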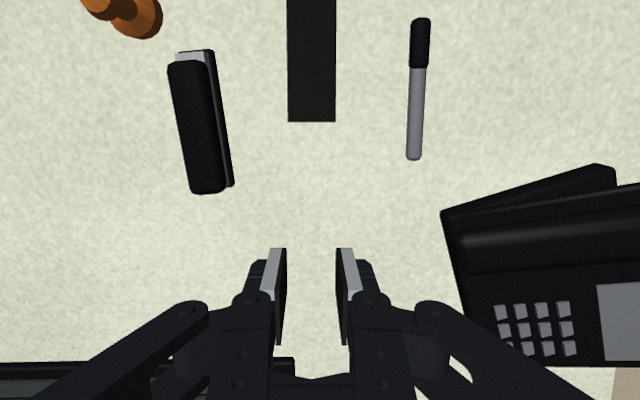

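```bash
python3 - <<'E'
from h import *
d=np.load('w1.npz');c={"camera_matrix":d["K"],"pose":d["P"]}
crop("pics/w1.png","pics/w1c.png",260,0,370,140,5)
p=back("",[(287.5,121.5),(336,122)],.0215,c);print(p, p.mean(0))
# vanishing line check: sides at row 0, solve z by slope from thick end
for z in(.008,.010,.012):print(z,back("",[(287.5,0),(334.5,0)],z,c))
print(proj("top",[[.631,.064,.1]]))
E
```

```text
[[ 0.60119434 -0.10356528  0.0215    ]
 [ 0.64721701 -0.10984626  0.0215    ]] [ 0.62420568 -0.10670577  0.0215    ]
0.008 [[ 0.61575818  0.0022405   0.008     ]
 [ 0.65799084 -0.00309448  0.008     ]]
0.01 [[ 0.61582146  0.00180978  0.01      ]
 [ 0.65782216 -0.0034959   0.01      ]]
0.012 [[ 0.61588474  0.00137905  0.012     ]
 [ 0.65765349 -0.00389732  0.012     ]]
[[376.81167696 181.75436417]]
```

View pics/w1c.png

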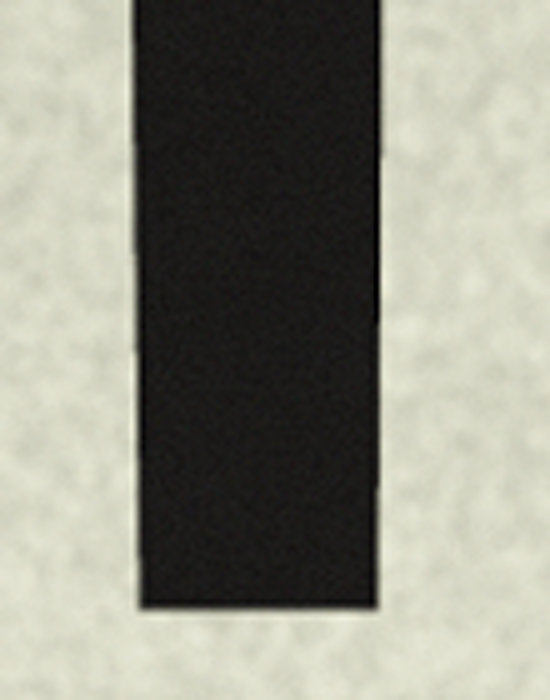

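{"method": "jog_arm", "body": {"series": [{"offset": [1,0,30],"twist": 0},{"offset": [1,0,60],"twist": 0},{"offset": [1,0,90],"twist": 0},{"offset": [1,0,120],"twist": 0},{"offset": [1,0,150],"twist": 0},{"offset": [1,0,175],"twist": 0},{"offset": [1,0,195],"twist": 0},{"offset": [1,0,210],"twist": 0},{"offset": [1,0,221],"twist": 0},{"offset": [1,0,222],"twist": 0}]}}

```text
time: 3.53
ee_pos: [0.6167, -0.1472, 0.007]
tool_rot: [-0.001, 0.749, 0.663, -0.001]
contact_force: [-1.1, -0.0, -0.4]
gripper_width: 0.0209
```

```bash
python3 -c "
from h import *
to([.620,-.119,.008],82.7)
c=vision.get_calibration('wrist');im=vision.read_camera('wrist');cv2.imwrite('pics/w2.png',im);np.savez('w2.npz',K=c['camera_matrix'],P=c['pose'])
cv2.imwrite('pics/top2.png',vision.read_camera('top'));crop('pics/top2.png','pics/top2c.png',255,125,485,275,3.4)"
```

```text
t 3.53 pos [ 0.6167 -0.1472  0.007 ] xang 82.99 tilt 0.23 F [-1.11 -0.04 -0.41] w 0.0209 j [-0.33  0.59  0.65  1.74 -0.42  0.96  0.36]
offset [28.4 -0.2 -1. ] twist 0.29
```

View pics/w2.png

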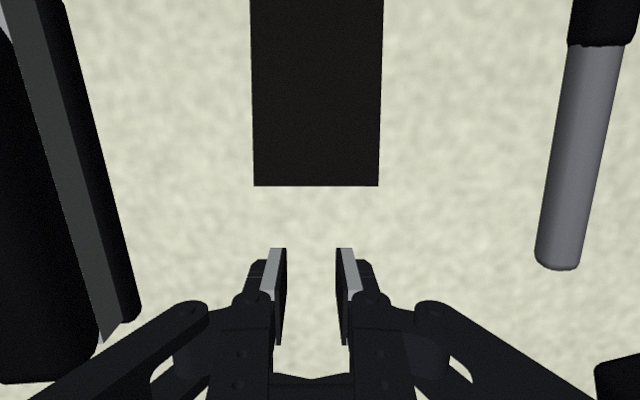

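View pics/top2c.png

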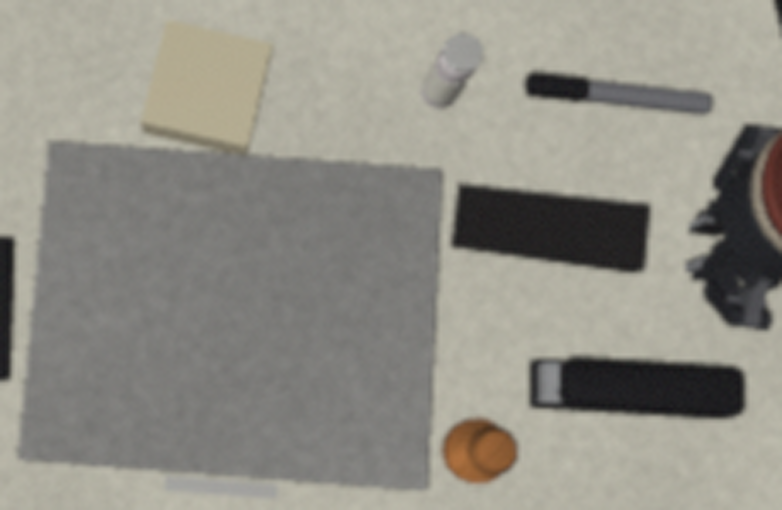

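{"method": "jog_arm", "body": {"series": [{"offset": [5,1,0],"twist": 0},{"offset": [10,1,0],"twist": 0},{"offset": [14,1,0],"twist": 0},{"offset": [18,1,0],"twist": 0},{"offset": [22,1,0],"twist": 0},{"offset": [25,1,0],"twist": 0},{"offset": [28,1,0],"twist": 0},{"offset": [30,1,0],"twist": 0},{"offset": [32,1,0],"twist": 0},{"offset": [33,1,0],"twist": 0}]}}

```text
time: 4.47
ee_pos: [0.623, -0.1155, 0.0092]
tool_rot: [-0.0, 0.749, 0.662, -0.001]
contact_force: [0.5, -1.4, 0.6]
gripper_width: 0.0211
```

```bash
python3 -c "
from h import *
info()
c=vision.get_calibration('wrist');im=vision.read_camera('wrist');cv2.imwrite('pics/w3.png',im)"
```

```text
t 4.47 pos [ 0.623  -0.1155  0.0092] xang 82.95 tilt 0.09 F [ 0.45 -1.43  0.63] w 0.0211 j [-0.38  0.58  0.65  1.75 -0.42  0.96  0.31]
```

View pics/w3.png

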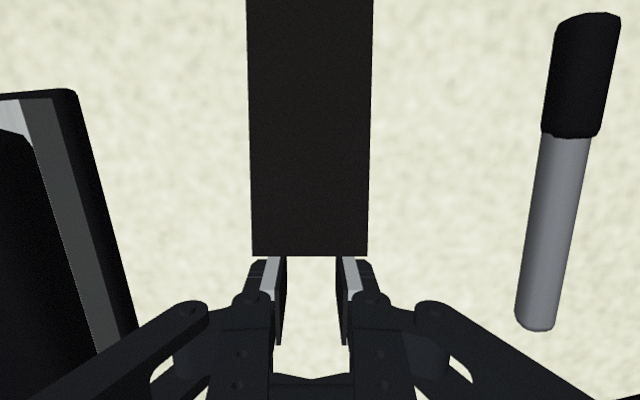

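{"method": "jog_arm", "body": {"series": [{"offset": [3,0,0],"twist": -0.3},{"offset": [6,0,0],"twist": -0.6},{"offset": [9,-0.2,0],"twist": -1},{"offset": [12,-0.4,0],"twist": -1.5},{"offset": [15,-0.7,0],"twist": -2},{"offset": [18,-1,0],"twist": -2.5},{"offset": [21,-1.4,0],"twist": -3},{"offset": [24,-1.8,0],"twist": -3.5},{"offset": [27,-2.2,0],"twist": -4},{"offset": [29,-2.5,0],"twist": -4}]}}

```text
time: 5.35
ee_pos: [0.6242, -0.0858, 0.0092]
tool_rot: [-0.0, 0.725, 0.688, -0.001]
contact_force: [0.5, -0.6, 0.6]
gripper_width: 0.0213
```

```bash
python3 -c "
from h import *
info()
c=vision.get_calibration('wrist');im=vision.read_camera('wrist');cv2.imwrite('pics/w4.png',im);np.savez('w4.npz',K=c['camera_matrix'],P=c['pose'])
cv2.imwrite('pics/top4.png',vision.read_camera('top'));crop('pics/top4.png','pics/top4c.png',255,125,485,275,3.4)
cv2.imwrite('pics/sc4.png',vision.read_camera('scene'));crop('pics/sc4.png','pics/sc4c.png',190,190,320,290,6)"
```

```text
t 5.35 pos [ 0.6242 -0.0858  0.0092] xang 87.02 tilt 0.08 F [ 0.46 -0.6   0.55] w 0.0213 j [-0.42  0.57  0.63  1.75 -0.4   0.95  0.32]
```

View pics/w4.png

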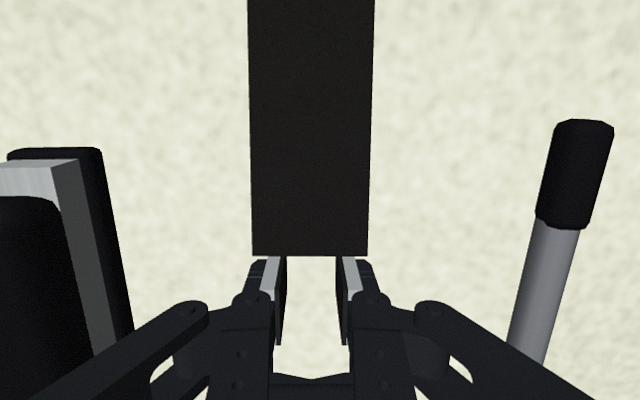

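View pics/top4c.png

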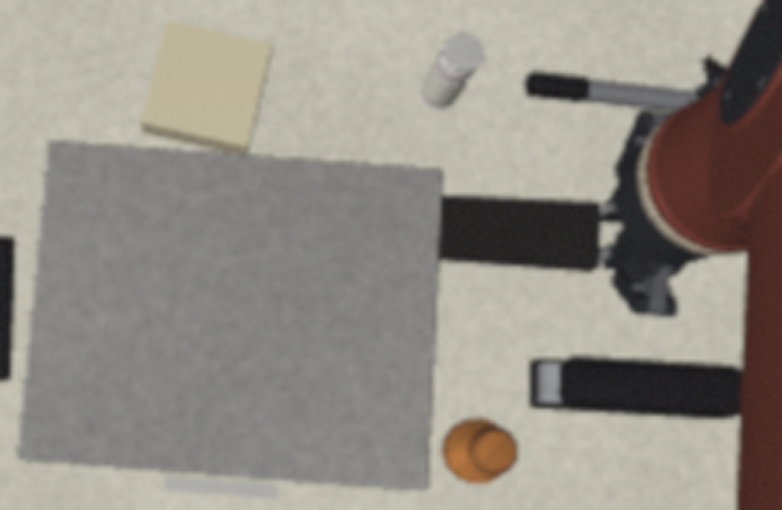

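View pics/sc4c.png

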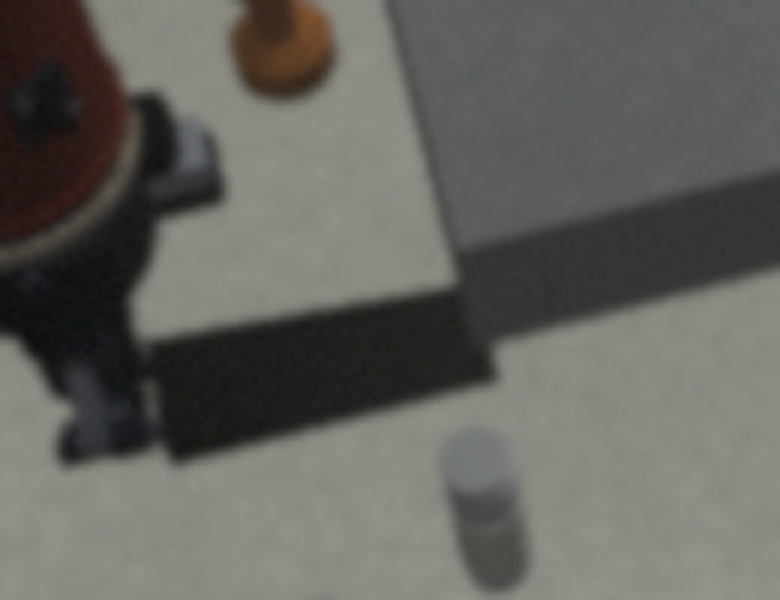

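{"method": "jog_arm", "body": {"series": [{"offset": [2,0,0],"twist": 0},{"offset": [4,0,0],"twist": 0},{"offset": [6.5,0,0],"twist": 0},{"offset": [9,0,0],"twist": 0},{"offset": [11.5,0,0],"twist": 0},{"offset": [14,0,0],"twist": 0},{"offset": [16,0,0],"twist": 0},{"offset": [18,0,0],"twist": 0},{"offset": [20,0,0],"twist": 0},{"offset": [22,0,0],"twist": 0}]}}

```text
time: 6.33
ee_pos: [0.6252, -0.0637, 0.009]
tool_rot: [-0.0, 0.726, 0.688, -0.001]
contact_force: [-0.4, -1.1, 0.4]
gripper_width: 0.0218
```

{"method": "jog_arm", "body": {"series": [{"offset": [0.5,0,0],"twist": 0},{"offset": [1,0,0],"twist": 0},{"offset": [1.5,0,0],"twist": 0},{"offset": [2,0,0],"twist": 0},{"offset": [2.5,0,0],"twist": 0},{"offset": [3,0,0],"twist": 0},{"offset": [3.5,0,0],"twist": 0},{"offset": [4,0,0],"twist": 0},{"offset": [4.5,0,0],"twist": 0},{"offset": [5,0,0],"twist": 0}]}}

```text
time: 7.17
ee_pos: [0.6255, -0.0587, 0.0091]
tool_rot: [-0.0, 0.726, 0.688, -0.001]
contact_force: [-0.0, -0.9, 0.5]
gripper_width: 0.0216
```

{"method": "jog_arm", "body": {"series": [{"offset": [0.5,0,0],"twist": 0},{"offset": [1,0,0],"twist": 0},{"offset": [1.5,0,0],"twist": 0},{"offset": [2,0,0],"twist": 0},{"offset": [2.5,0,0],"twist": 0},{"offset": [3,0,0],"twist": 0},{"offset": [3.5,0,0],"twist": 0},{"offset": [4,0,0],"twist": 0},{"offset": [4.5,0,0],"twist": 0},{"offset": [5,0,0],"twist": 0}]}}

```text
time: 8.0
ee_pos: [0.6257, -0.0536, 0.009]
tool_rot: [-0.0, 0.726, 0.688, -0.001]
contact_force: [0.2, -1.5, 0.2]
gripper_width: 0.0216
```

{"method": "jog_arm", "body": {"series": [{"offset": [0.5,0,0],"twist": 0},{"offset": [1,0,0],"twist": 0},{"offset": [1.5,0,0],"twist": 0},{"offset": [2,0,0],"twist": 0},{"offset": [2.5,0,0],"twist": 0},{"offset": [3,0,0],"twist": 0},{"offset": [3.5,0,0],"twist": 0},{"offset": [4,0,0],"twist": 0},{"offset": [4,0,0],"twist": 0},{"offset": [4,0,0],"twist": 0}]}}

```text
time: 8.83
ee_pos: [0.6259, -0.0502, 0.0091]
tool_rot: [-0.0, 0.726, 0.688, -0.001]
contact_force: [-0.9, -3.9, 1.2]
gripper_width: 0.0213
```

{"method": "jog_arm", "body": {"series": [{"offset": [0.3,0,0],"twist": 0},{"offset": [0.6,0,0],"twist": 0},{"offset": [0.9,0,0],"twist": 0},{"offset": [1.2,0,0],"twist": 0},{"offset": [1.5,0,0],"twist": 0},{"offset": [1.8,0,0],"twist": 0},{"offset": [2,0,0],"twist": 0},{"offset": [2,0,0],"twist": 0},{"offset": [2,0,0],"twist": 0},{"offset": [2,0,0],"twist": 0}]}}

```text
time: 9.67
ee_pos: [0.6258, -0.0494, 0.0091]
tool_rot: [0.0, 0.726, 0.688, -0.001]
contact_force: [-0.4, -6.6, 1.0]
gripper_width: 0.0213
```

```bash
python3 -c "
from h import *
info()
c=vision.get_calibration('wrist');im=vision.read_camera('wrist');cv2.imwrite('pics/w5.png',im)
cv2.imwrite('pics/top5.png',vision.read_camera('top'));crop('pics/top5.png','pics/top5c.png',255,125,485,275,3.4)
cv2.imwrite('pics/sc5.png',vision.read_camera('scene'));crop('pics/sc5.png','pics/sc5c.png',190,190,320,290,6)"
```

```text
t 9.67 pos [ 0.6258 -0.0494  0.0091] xang 86.89 tilt 0.16 F [-0.44 -6.64  1.04] w 0.0213 j [-0.48  0.57  0.63  1.76 -0.4   0.95  0.26]
```

View pics/w5.png

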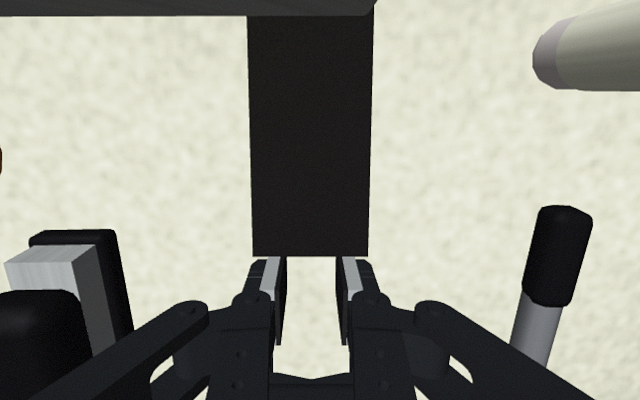

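View pics/top5c.png

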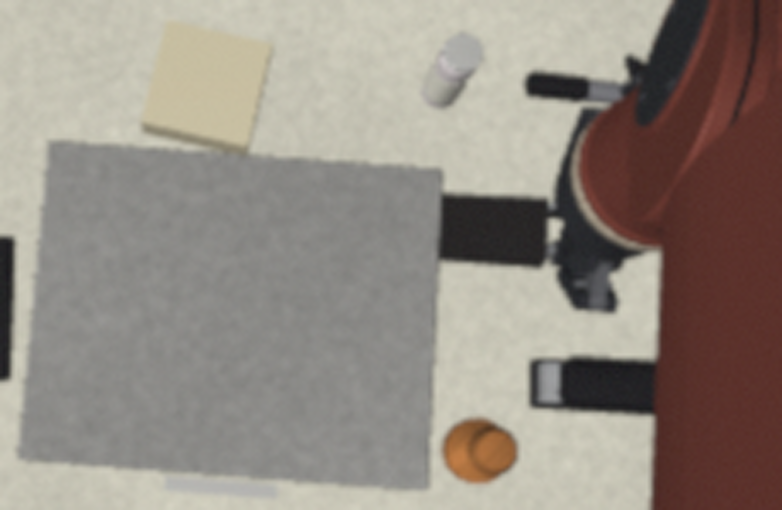

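View pics/sc5c.png

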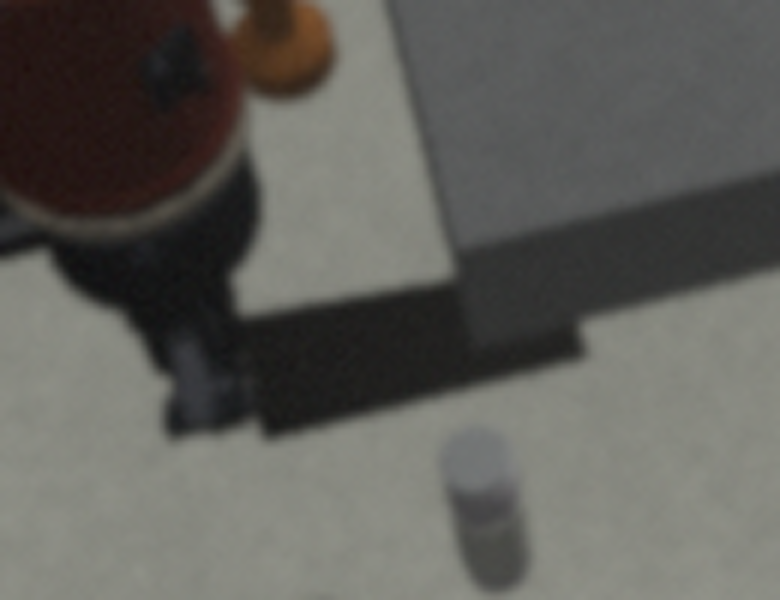

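{"method": "jog_arm", "body": {"series": [{"offset": [-5,0,0],"twist": 0},{"offset": [-15,0,0],"twist": 0},{"offset": [-25,0,-2],"twist": 0},{"offset": [-30,0,-20],"twist": 0},{"offset": [-30,0,-45],"twist": 0},{"offset": [-30,0,-75],"twist": 0},{"offset": [-30,0,-105],"twist": 0},{"offset": [-30,0,-130],"twist": 0},{"offset": [-30,0,-145],"twist": 0},{"offset": [-30,0,-150],"twist": 0}], "jaw": 0.25}}

```text
time: 10.65
ee_pos: [0.6257, -0.08, 0.1624]
tool_rot: [0.002, 0.726, 0.687, 0.0]
contact_force: [0.8, -0.3, -0.6]
gripper_width: 0.0214
```

```bash
python3 -c "
from h import *
to([.631,.067,.13],87)
c=vision.get_calibration('wrist');im=vision.read_camera('wrist');cv2.imwrite('pics/w6.png',im)
p=proj('wrist',[[.632,.065,.1]]);print(p)"
```

```text
t 10.65 pos [ 0.6257 -0.08    0.1624] xang 86.86 tilt 0.19 F [ 0.84 -0.29 -0.58] w 0.0214 j [-0.5   0.4   0.72  1.63 -0.28  1.21  0.22]
offset [147.2  -2.8  32.1] twist -0.14
[[307.73628904 -61.42382466]]
```

View pics/w6.png

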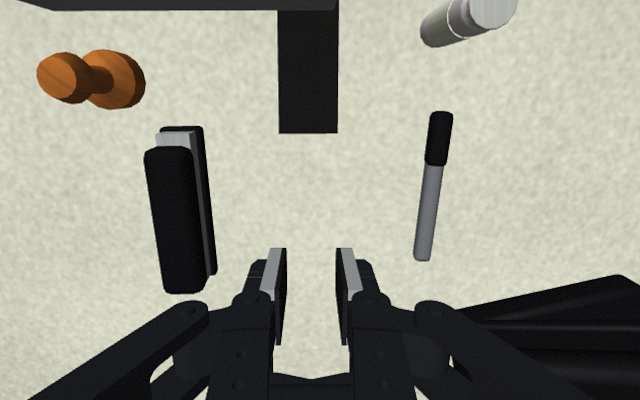

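{"method": "jog_arm", "body": {"series": [{"offset": [20,0,0],"twist": 0},{"offset": [40,-1,0],"twist": 0},{"offset": [60,-1,0],"twist": 0},{"offset": [80,-2,0],"twist": 0},{"offset": [100,-2,0],"twist": 0},{"offset": [120,-3,0],"twist": 0},{"offset": [135,-3,0],"twist": 0},{"offset": [145,-3,10],"twist": 0},{"offset": [147,-3,30],"twist": 0},{"offset": [147,-3,46],"twist": 0}], "jaw": 0}}

```text
time: 11.53
ee_pos: [0.6302, 0.068, 0.1132]
tool_rot: [0.001, 0.726, 0.688, -0.0]
contact_force: [-0.7, -0.7, 0.3]
gripper_width: -0.0
```

```bash
python3 -c "
from h import *
to([.631,.067,.1],87)
cv2.imwrite('pics/sc7.png',vision.read_camera('scene'));crop('pics/sc7.png','pics/sc7c.png',190,150,350,270,5)"
```

```text
t 11.53 pos [0.6302 0.068  0.1132] xang 86.95 tilt 0.12 F [-0.71 -0.68  0.34] w -0.0 j [-0.69  0.45  0.66  1.67 -0.29  1.12  0.  ]
offset [-0.9  0.9 13.2] twist -0.05
```

View pics/sc7c.png

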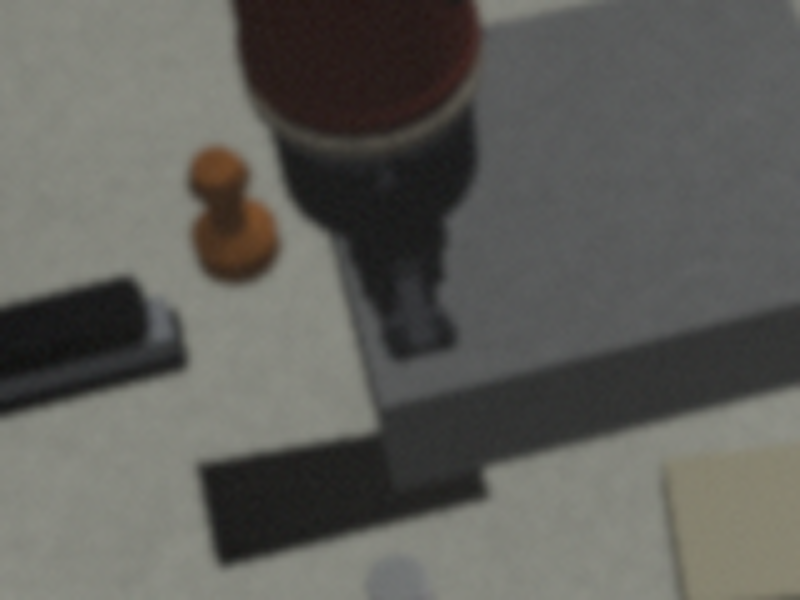

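{"method": "jog_arm", "body": {"series": [{"offset": [0,0,3],"twist": 0},{"offset": [0,0,6],"twist": 0},{"offset": [0,0,8],"twist": 0},{"offset": [0,0,10],"twist": 0},{"offset": [0,0,11],"twist": 0},{"offset": [0,0,12],"twist": 0},{"offset": [0,0,12.5],"twist": 0},{"offset": [0,0,13],"twist": 0},{"offset": [0,0,13.5],"twist": 0},{"offset": [0,0,14],"twist": 0}]}}

```text
time: 12.42
ee_pos: [0.6291, 0.0664, 0.0996]
tool_rot: [0.0, 0.726, 0.687, -0.001]
contact_force: [-11.7, -1.5, 31.6]
gripper_width: -0.0003
```

{"method": "jog_arm", "body": {"series": [{"offset": [0,0,0],"twist": 0},{"offset": [0,0,0],"twist": 0},{"offset": [0,0,0],"twist": 0},{"offset": [0,0,0],"twist": 0},{"offset": [0,0,0],"twist": 0},{"offset": [0,0,0],"twist": 0},{"offset": [0,0,0],"twist": 0},{"offset": [0,0,0],"twist": 0},{"offset": [0,0,0],"twist": 0},{"offset": [0,0,0],"twist": 0}]}}

```text
time: 13.25
ee_pos: [0.6297, 0.0663, 0.1002]
tool_rot: [0.0, 0.726, 0.687, -0.001]
contact_force: [-1.5, 0.0, 7.6]
gripper_width: -0.0001
```

```bash
python3 -c "
from h import *
info()
cv2.imwrite('pics/sc8.png',vision.read_camera('scene'));crop('pics/sc8.png','pics/sc8c.png',190,150,350,270,5)
a=cv2.imread('pics/sc7.png').astype(int);b=cv2.imread('pics/sc8.png').astype(int);info()"
```

```text
t 13.25 pos [0.6297 0.0663 0.1002] xang 86.85 tilt 0.08 F [-1.51  0.03  7.57] w -0.0001 j [-0.68  0.46  0.65  1.69 -0.3   1.1   0.01]
t 13.3 pos [0.6296 0.0663 0.1002] xang 86.85 tilt 0.08 F [-1.19 -0.66  7.71] w 0.0002 j [-0.68  0.46  0.65  1.69 -0.3   1.1   0.01]
```

View pics/sc8c.png

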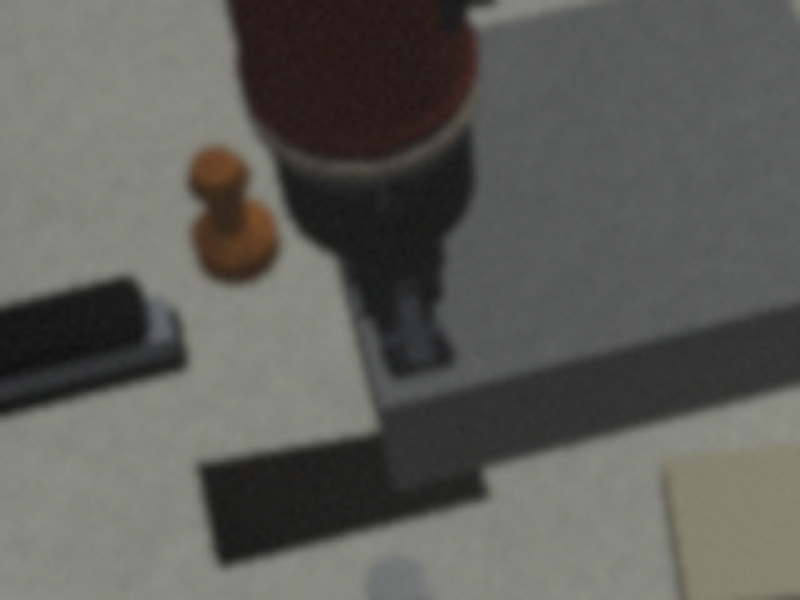

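{"method": "jog_arm", "body": {"series": [{"offset": [0,0,0.6],"twist": 0},{"offset": [0,0,0.9],"twist": 0},{"offset": [0,0,0.9],"twist": 0},{"offset": [0,0,0.9],"twist": 0},{"offset": [0,0,0.9],"twist": 0},{"offset": [0,0,0.9],"twist": 0},{"offset": [0,0,0.9],"twist": 0},{"offset": [0,0,0.9],"twist": 0},{"offset": [0,0,0.9],"twist": 0},{"offset": [0,0,0.9],"twist": 0}]}}

```text
time: 14.13
ee_pos: [0.6298, 0.0663, 0.1]
tool_rot: [0.0, 0.726, 0.687, -0.0]
contact_force: [-5.0, -0.6, 9.5]
gripper_width: -0.0001
```

{"method": "jog_arm", "body": {"series": [{"offset": [0,0,0.7],"twist": 0},{"offset": [0,0,0.7],"twist": 0},{"offset": [0,0,0.7],"twist": 0},{"offset": [0,0,0.7],"twist": 0},{"offset": [0,0,0.7],"twist": 0},{"offset": [0,0,0.7],"twist": 0},{"offset": [0,0,0.7],"twist": 0},{"offset": [0,0,0.7],"twist": 0},{"offset": [0,0,0.7],"twist": 0},{"offset": [0,0,0.7],"twist": 0}]}}

```text
time: 14.97
ee_pos: [0.6298, 0.0663, 0.1]
tool_rot: [0.0, 0.726, 0.687, -0.0]
contact_force: [-4.0, -0.8, 9.6]
gripper_width: -0.0002
```

{"method": "jog_arm", "body": {"series": [{"offset": [0,0,1.0],"twist": 0},{"offset": [0,0,1.4],"twist": 0},{"offset": [0,0,1.6],"twist": 0},{"offset": [0,0,1.6],"twist": 0},{"offset": [0,0,1.6],"twist": 0},{"offset": [0,0,1.6],"twist": 0},{"offset": [0,0,1.6],"twist": 0},{"offset": [0,0,1.6],"twist": 0},{"offset": [0,0,1.6],"twist": 0},{"offset": [0,0,1.6],"twist": 0}]}}

```text
time: 15.8
ee_pos: [0.6299, 0.0662, 0.0999]
tool_rot: [0.0, 0.726, 0.687, 0.0]
contact_force: [-7.0, -0.8, 16.2]
gripper_width: -0.0001
```

```bash
python3 -c "
from h import *
cv2.imwrite('pics/sc9.png',vision.read_camera('scene'));cv2.imwrite('pics/top9.png',vision.read_camera('top'));info()
a=cv2.imread('pics/top0.png');b=cv2.imread('pics/top9.png')
crop('pics/top9.png','pics/top9c.png',255,125,485,275,3.4)
for n,(x0,y0,x1,y1) in dict(sc=(330,140,380,240)).items():
    A,B=[cv2.cvtColor(cv2.imread(f'pics/{k}.png'),cv2.COLOR_BGR2GRAY)[y0:y1,x0:x1].astype(np.float32) for k in('scene0','sc9')]
    print(cv2.phaseCorrelate(A,B,cv2.createHanningWindow((x1-x0,y1-y0),cv2.CV_32F)))
for k in('sc4','sc7','sc8','sc9'):
    A,B=[cv2.cvtColor(cv2.imread(f'pics/{q}.png'),cv2.COLOR_BGR2GRAY)[200:250,275:385].astype(np.float32) for q in('scene0',k)]
    print(k,cv2.phaseCorrelate(A,B,cv2.createHanningWindow((110,50),cv2.CV_32F)))
"
```

```text
t 15.9 pos [0.6299 0.0662 0.0999] xang 86.84 tilt 0.01 F [-5.49  0.26 16.25] w -0.0003 j [-0.68  0.46  0.65  1.69 -0.31  1.1   0.01]
((0.01872716764171045, -0.05198187492633366), 0.9931129240036011)
sc4 ((-0.09611846025459414, 0.009583701493493635), 1.1091009559631348)
sc7 ((-0.0591442912044684, -0.08931815094062401), 1.0367339051564535)
sc8 ((-0.13676598868446632, -0.10420752553474344), 0.988811136563619)
sc9 ((0.07194363973251683, -0.05068573356522421), 0.9442012278238933)
```

View pics/top9c.png

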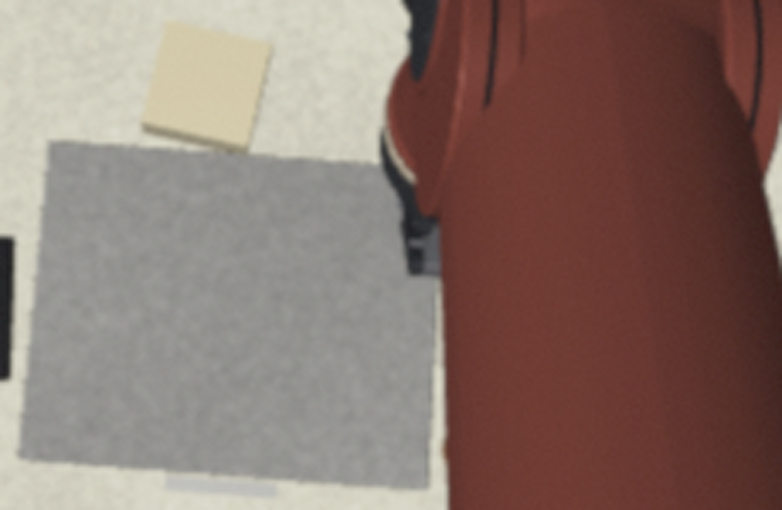

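{"method": "jog_arm", "body": {"series": [{"offset": [0,0,-1],"twist": 0},{"offset": [0,0,-4],"twist": 0},{"offset": [0,0,-10],"twist": 0},{"offset": [0,0,-25],"twist": 0},{"offset": [0,0,-45],"twist": 0},{"offset": [0,0,-70],"twist": 0},{"offset": [-20,0,-90],"twist": 0},{"offset": [-45,0,-105],"twist": 0},{"offset": [-70,0,-115],"twist": 0},{"offset": [-90,0,-120],"twist": 0}]}}

```text
time: 16.73
ee_pos: [0.6253, -0.0258, 0.2219]
tool_rot: [0.001, 0.727, 0.687, 0.001]
contact_force: [0.7, -0.6, -0.4]
gripper_width: 0.0002
```

{"method": "jog_arm", "body": {"series": [{"offset": [-25,-5,0],"twist": 0},{"offset": [-50,-10,0],"twist": 0},{"offset": [-75,-15,0],"twist": 0},{"offset": [-100,-20,0],"twist": 0},{"offset": [-120,-25,0],"twist": 0},{"offset": [-140,-30,0],"twist": 0},{"offset": [-150,-30,0],"twist": 0},{"offset": [-150,-30,0],"twist": 0},{"offset": [-150,-30,0],"twist": 0},{"offset": [-150,-30,0],"twist": 0}]}}

```text
time: 17.57
ee_pos: [0.5876, -0.1721, 0.2217]
tool_rot: [0.001, 0.726, 0.688, 0.001]
contact_force: [1.0, 0.0, -0.3]
gripper_width: -0.0003
```

```bash
python3 -c "
from h import *
info()
cv2.imwrite('pics/sc10.png',vision.read_camera('scene'));cv2.imwrite('pics/top10.png',vision.read_camera('top'))
crop('pics/top10.png','pics/top10c.png',255,125,485,275,3.4);crop('pics/sc10.png','pics/sc10c.png',160,140,420,320,3)"
```

```text
t 17.57 pos [ 0.5876 -0.1721  0.2217] xang 86.9 tilt 0.13 F [ 1.01  0.01 -0.29] w -0.0003 j [-0.41  0.32  0.79  1.61 -0.23  1.31  0.35]
```

View pics/top10c.png

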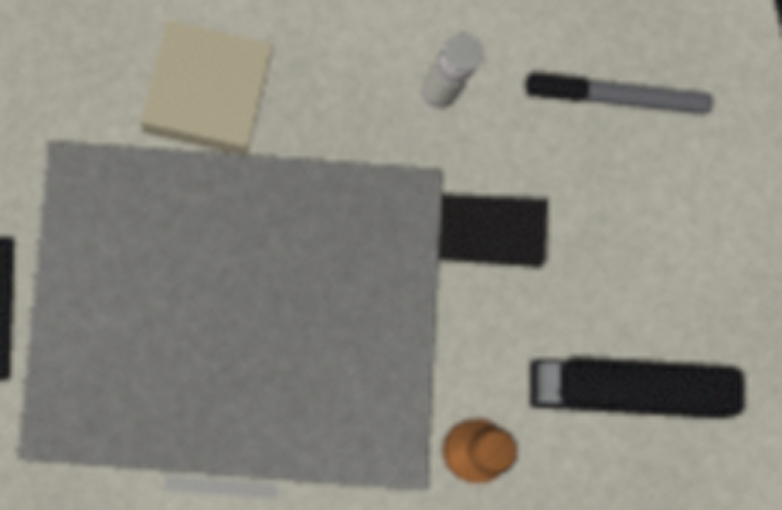

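View pics/sc10c.png

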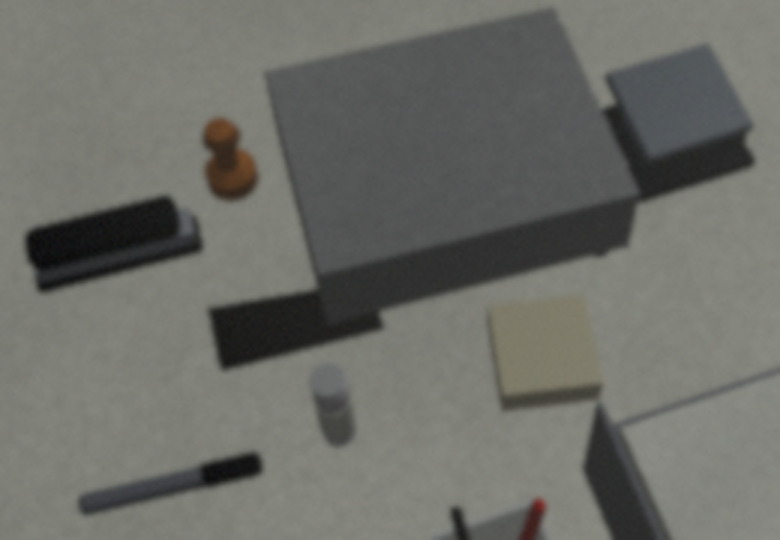

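```bash
python3 -c "
from h import *
p=back('top',(np.array([(547,198),(543,266)])+.5)/3.4-.5+[255,125],.0215);print(p.round(4))
env.close_job()"
```

```text
[[ 0.6469 -0.0386  0.0215]
 [ 0.5994 -0.0351  0.0215]]
the job is handed in; nothing more can be done
```

I pushed the wedge thin end first under the short foot. On the way I turned it about 4° so that it lined up with the foot. I stopped when the push force rose to about 6.6 N, which put the thin edge about 26 mm past the foot's axis.

**Press test:** I shut the fingers and pressed on the top above the foot. The force peaked at about 32 N, then I held it at about 8, 10 and 16 N. Between 8 and 16 N the top gave only about 0.3 mm, so I did not need to push the wedge further. At the first 32 N touch the tip was about 0.6 mm lower than at 8 N, with a sideways force of about 12 N.

**Final check:** With the hand clear, the last pictures show the wedge flat and the unit and the other things on the desk not visibly moved. The wrist force read about 1 N, close to its idle noise.

**Disagreement:** The cameras did not fully agree on how far the foot sat to the side of the wedge's centre line before the turn (about 7 to 14 mm). After the turn I estimate under 5 to 10 mm, against the 22 mm allowed. The job is handed in at about 17.7 s, and it reported no verdict.

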